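Push a stuck core plug out of a pump sleeve

ROBOT

A 7-joint arm with a two-finger parallel gripper is mounted at the origin on the work surface. World frame = base frame: x ahead of the robot, y to its left, z up, the work surface at z = 0. Lengths are in m, angles in rad, forces in N, time in s.
With the tool pointing down it reaches from about 0.425 to 0.95 m from the base axis. Payload 4.7 kg.
Tool frame: the origin (TCP) lies midway between the tips of the shut fingers; the grasp point (between the pads) lies 19 mm behind it; z points along the fingers, y is the direction in which the jaws open and shut (so a half turn about z gives the same grasp; the last joint's range is limited). The gripper opens to 87 mm and grips with 3 to 60 N. Pads are 19 mm wide; open, the fingers measure 117 mm over their backs; the gripper's body (75 mm by 190 mm) begins 51 mm behind the grasp point.
Start: joints at [-1.311, 0.469, -0.049, 1.532, 0.024, 1.141, -0.082], TCP at [0.192, 0.647, 0.223] pointing down, gripper open.
Joint ranges: [-2.59, 2.59], [-0.33, 1.99], [-1.39, 1.29], [0.1, 2.45], [-1.04, 4.18], [0.21, 1.99], [-2.66, 2.66]. Speed limits (rad/s): [2.57, 2.57, 3.14, 3.14, 3.14, 3.14, 3.14].

INTERFACE

Orientations are given as a unit quaternion [w, x, y, z].
In Python, from rig import env gives the robot as it stands. The module is installed in compiled form; this text tells all that it offers.
- The arm moves only by the shell command python3 -m crank 'ROWS' [FORCE]. ROWS is JSON, a list of rows, each a list of 7 numbers: the finger opening in cm, from 0 to 8.7, then the shift along the tool's x, y, z in cm, then the turn, a rotation vector about the tool's x, y, z in degrees. A call has 1 to 20 rows; each row is the pose to reach, as a shift and turn from the pose commanded when the call began, along the tool's axes at that moment; what a row does not reach only later rows make up. A row lasts 1/12 s, in which the tool goes at most 41.7 mm and 7.16 degrees, less where a joint would pass 70% of its speed; a pose out of reach is approached as far as the arm can. A call with a gripper value outside its range is refused whole. The fingers move at their own pace and stop on an object; FORCE is the grip in N (left out, the last holds). Time passes only in rows, so rows that repeat a pose let the fingers close. It gives the time, the measured TCP pose, the force and the opening at its end, in the units of the state.
- env.get_state(): the state, without advancing time (a new reading comes with each control period).
- env.camera(name): name is "scene" or "top" or "wrist"; returns (picture, depth): 480x640x3 uint8, red, green, blue; 480x640 float32, m along the optical axis (not along the pixel's ray), 0 where there is no reading.
- env.camera_info(name): a dict with "intrinsics" (3x3 intrinsics, pixels), "extrinsics" (4x4, takes a point from world to camera coordinates); the wrist camera has in their place "hand_eye" (4x4, takes a point from camera to tool coordinates, whose origin is the TCP and whose axes are the flange's). Camera axes: x right, y up, looking along -z (the intrinsics and any distortion apply to the point x, -y, -z); pixel columns grow to the right and rows downward; lengths in m; the calibration is good to about 2 mm. A picture is of the moment at which its call begins: read the wrist's pose just before it. camera_info takes no time and is no camera call.
- env.sign_off(): hands the job in, once; it reports no verdict.
Trained networks look in the newest picture that a camera, given by its name, has taken for a name from the list of things; names that differ only in an ending like _2 or _b are one class to them, and where a whole thing is asked for, a point or a joint stands for the part that bears it (a point fixed in the world has none). Each returns a list of dicts, best first, with "score" (0 to 1); they miss things now and then, are a little off and sometimes report something else, mostly with a low value. They report only what shows in the picture. A call takes as long as a camera call. They do not tell look-alikes from the thing itself.
- env.outline_of(camera, name): "pixels" (480x640 bool, what is visible of it) and "box" ([left, top, right, bottom] in pixels, round what is visible of it).
The state is a dict: "clock": time; "joint_positions": joint angles; "joint_velocities": joint speeds; "tau": joint torques, N m; "position": TCP position; "ee_rot": TCP orientation; "contact_force": force on the tool from outside, world axes, zero at the start; "moment": the same for the moment, N m; "finger_gap": finger opening in m.
Only numpy, scipy, OpenCV 4.12 (cv2) and the standard library are available. Lean on these libraries where they do the work, as an engineer would, in place of code of your own. Each camera call takes 0.05 s, during which the arm holds its last target.

TASK

The steel sleeve clamped level in the fixture still has its core plug stuck inside. Take the push tool with the long rod (the short one cannot reach), push its rod into the sleeve from the end away from the blue tray, and on through until the plug drops out of the far end into the tray, then draw the rod out and lay the tool back down flat on the bench.

Things in the scene. Friction and masses are not known exactly. Their poses are not given: they have to be found in the camera images.
- pusher_center (a point): Middle of the long push tool's handle, 20 mm above the bench. The handle is an aluminium block 90 long (x) x 24 wide (y) x 40 mm high (z up); a white nylon rod, 14 mm diameter, 130 mm long, stands out of its +x end on the same axis, tip 175 mm from this point. 0.26 kg. A tool with the same handle but a rod only 50 mm long lies nearby: too short.
- sleeve_mouth (a point): Centre of the open mouth of a level, fixed steel tube: axis 90 mm above the bench, 80 mm long, 56 mm outside, 44 mm bore. +x points into the bore to the far end, z up. Grey saddle and base within 60 mm of the axis. Free way in front of the mouth at this height. A brass spring plunger on top half-way along, up to 145 mm above the bench, stays 15 mm or more above the axis.
- plug_center (a point): Centre of the core plug, an off-white cylinder 38 mm in diameter and 36 mm long (x along it), 0.09 kg, lying in the bore about half-way along, held by the spring plunger: takes roughly 4 to 8 N to push. It tips out of the far end once its centre passes the edge.
- tray_in (a point): Centre of the inner floor, 4 mm above the bench, of the fixed blue plastic tray under the sleeve's far end: 160 mm long in x (the sleeve's direction), 130 mm wide in y, 35 mm high, 4 mm walls. The sleeve's far end overhangs its near wall by 12 mm.
Things that resemble listed ones, but are neither listed nor needed, are in the scene too. Leave any red look-alike of the part that bears sleeve_mouth alone. What is shaped like the part that bears pusher_center but orange is not meant.

How it is judged:
On the way, in this order (a step that is already met when the one before it is completed fails the run):
1. the long tool's rod is at least 10 mm inside the mouth, along the bore, with the plug still in the sleeve (x of pusher_center in the frame of sleeve_mouth above -0.165 m and y of pusher_center in the frame of sleeve_mouth between -0.04 and 0.04 m and z of pusher_center in the frame of sleeve_mouth between -0.04 and 0.04 m and angle between the x axis of pusher_center and the x axis of sleeve_mouth, either way round below 0.26 rad and x of plug_center in the frame of sleeve_mouth below 0.07 m), for 0.1 s.
2. the plug is out of the far end while the long tool's rod is still at least 45 mm inside the sleeve (x of plug_center in the frame of sleeve_mouth above 0.08 m and z of plug_center in the frame of sleeve_mouth below -0.02 m and x of pusher_center in the frame of sleeve_mouth above -0.13 m and angle between the x axis of pusher_center and the x axis of sleeve_mouth, either way round below 0.26 rad and distance between pusher_center and sleeve_mouth below 0.135 m), for 0.05 s.
At the end, for the whole second after the job is handed in: The plug lies in the blue tray (its centre within the tray's outline and below 45 mm), and the long push tool, out of the sleeve, lies flat on the bench beside the tray: handle centre below 35 mm, rod level within 10 degrees, handle centre more than 100 mm from the tray's centre (x of plug_center in the frame of tray_in between -0.08 and 0.08 m and y of plug_center in the frame of tray_in between -0.065 and 0.065 m and height (world z) of plug_center below 0.045 m and height (world z) of pusher_center below 0.035 m and angle between pusher_center's own x axis and vertical between 1.4 and 1.74 rad and horizontal distance between pusher_center and tray_in above 0.1 m); the robot touches nothing.
It also fails if it takes over 56 s, if anything falls off the work surface, if the arm or the gripper's body presses on something with over 40 N, if the wrist force passes 120 N, or if a joint passes its speed limit or range.

## Working session

There is one attempt and no reset: what is moved stays moved. The work goes in short steps, Python scripts to look and compute and a shell command to move; the robot and the scene stay as the last step left them, time stands still between calls to the robot, and variables do not carry over. Pictures are saved under pics/ and viewed, and the job is handed in when it is done.

```bash
ls; mkdir -p pics; python3 - <<'E'
from rig import env
import cv2
s=env.get_state()
for k in s: print(k,s[k])
for n in("scene","top"):
    p,d=env.camera(n); cv2.imwrite(f"pics/{n}0.png",p[:,:,::-1]); 
    i=env.camera_info(n); print(n,i)
print(env.camera_info("wrist"))
E
```

```text
pics
clock 0.0
joint_positions [-1.31093711  0.46949021 -0.04856506  1.53369412  0.02411912  1.14097986
 -0.08230702]
joint_velocities [ 0.00054301  0.00031656 -0.00035264  0.00142262 -0.0003431   0.00018965
 -0.00082668]
tau [ 1.49930376e-03 -5.07987714e+01 -8.03372380e-02 -2.36151105e+01
 -6.15233579e-02  3.80762899e-02  1.55342054e-04]
position [0.19205794 0.64647839 0.22146638]
ee_rot [-9.17768275e-05  1.43875514e-01  9.89595297e-01 -9.88468224e-04]
contact_force [-0.16603526  0.79113089 -0.11464751]
moment [-0.00033494  0.01298925  0.04550256]
finger_gap 0.08714432256674039
scene {'intrinsics': array([[605.2171044 ,   0.        , 328.19206198],
       [  0.        , 605.2171044 , 238.44290695],
       [  0.        ,   0.        ,   1.        ]]), 'extrinsics': array([[ 0.62599617,  0.77982311, -0.00217274, -0.37349997],
       [-0.50676154,  0.40891293,  0.75893541,  0.14928901],
       [ 0.59272383, -0.4739896 ,  0.65116229, -1.63549404],
       [ 0.        ,  0.        ,  0.        ,  1.        ]])}
top {'intrinsics': array([[530.57764983,   0.        , 318.4343483 ],
       [
[... 179 characters left out ...]
 0.99900826, -0.01116205,  0.04310343, -0.48364393],
       [-0.04288535,  0.01909071,  0.99889759, -1.0087497 ],
       [ 0.        ,  0.        ,  0.        ,  1.        ]])}
{'intrinsics': array([[337.37174651,   0.        , 325.09197885],
       [  0.        , 337.37174651, 239.6895276 ],
       [  0.        ,   0.        ,   1.        ]]), 'hand_eye': array([[-1.74959916e-03,  9.66462206e-01,  2.56802925e-01,
         7.13469747e-02],
       [ 9.99998449e-01,  1.74304260e-03,  2.53157716e-04,
        -1.47458652e-04],
       [-2.02951075e-04,  2.56802970e-01, -9.66463757e-01,
        -1.62328019e-01],
       [ 0.00000000e+00,  0.00000000e+00,  0.00000000e+00,
         1.00000000e+00]])}
```

View pics/scene0.png

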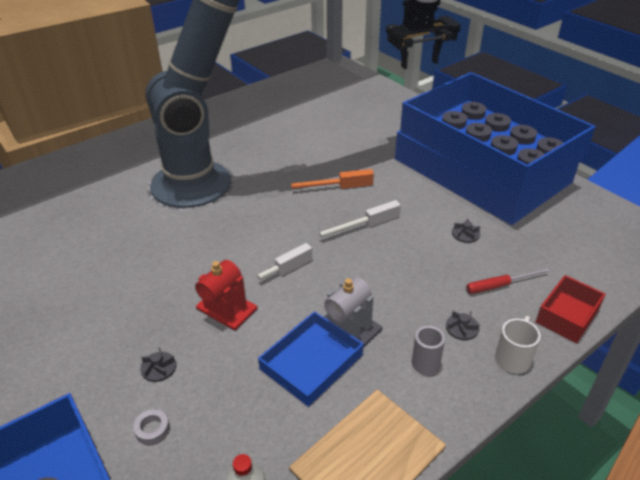

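View pics/top0.png

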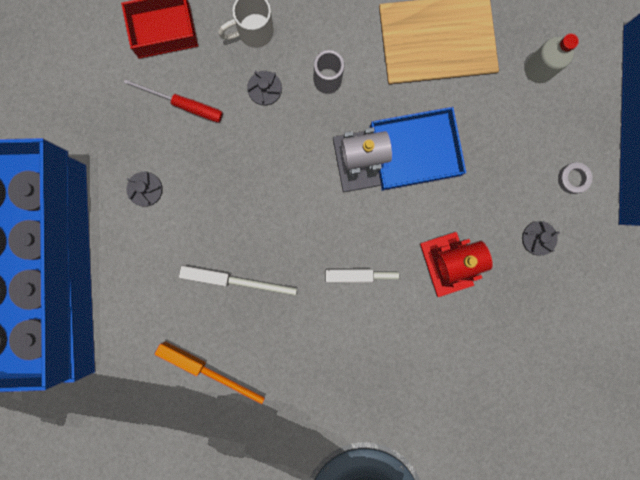

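The candidates for the push tool in the top view are a white long rod at (237,280), a white short rod at (362,276) and an orange one at (210,373). The long white one fits. For the sleeve there is grey at (365,150) next to the blue tray, and a red look-alike at (462,263). I'll use the grey one.

```bash
cat > h.py <<'E'
import numpy as np, cv2
from rig import env
from scipy.spatial.transform import Rotation as R
def cw(name,T=None):
    i=env.camera_info(name)
    if name=="wrist":
        s=env.get_state(); M=np.eye(4); q=s["ee_rot"]; M[:3,:3]=R.from_quat([q[1],q[2],q[3],q[0]]).as_matrix(); M[:3,3]=s["position"]
        return i["intrinsics"],M@i["hand_eye"]
    return i["intrinsics"],np.linalg.inv(i["extrinsics"])
def cloud(K,M,d):
    v,u=np.mgrid[:480,:640]
    X=np.stack([(u-K[0,2])/K[0,0]*d,-(v-K[1,2])/K[1,1]*d,-d,np.ones_like(d)],-1)
    return (X@M.T)[...,:3]
E
python3 - <<'E'
from h import *
for n in("top","scene"):
    K,M=cw(n); p,d=env.camera(n); P=cloud(K,M,d)
    np.savez(f"{n}.npz",p=p,d=d,P=P)
    z=P[...,2][d>0]; print(n,"table z med",np.median(z[abs(z)<.03]))
    for t in("pusher_center","sleeve_mouth","plug_center","tray_in"):
        for r in env.outline_of(n,t)[:4]:
            m=r["pixels"]&(d>0)
            print(t,round(r["score"],2),np.round(r["box"]),np.round(np.median(P[m],0),3),np.round(np.percentile(P[m][:,2],[5,50,95]),3))
p=np.load("top.npz")["p"]
a=cv2.resize(p[240:320,160:420],None,fx=3,fy=3,interpolation=2);b=cv2.resize(p[100:200,310:470],None,fx=3,fy=3,interpolation=2)
c=np.zeros((540,780,3),np.uint8);c[:240]=a;c[240:,:480]=b
cv2.imwrite("pics/crop1.png",c[:,:,::-1])
E
```

```text
top table z med -0.0013720982771445733
pusher_center 0.79 [180. 266. 295. 296.] [0.43  0.26  0.035] [0.018 0.035 0.04 ]
pusher_center 0.76 [152. 341. 265. 404.] [0.274 0.316 0.027] [0.006 0.027 0.04 ]
sleeve_mouth 0.78 [419. 231. 491. 298.] [ 0.458 -0.16   0.093] [0.008 0.093 0.118]
sleeve_mouth 0.72 [337. 126. 391. 194.] [0.645 0.003 0.097] [0.008 0.097 0.118]
tray_in 0.63 [371. 106. 463. 190.] [ 0.68  -0.121  0.003] [-0.     0.003  0.033]
scene table z med 0.00023057595106851236
pusher_center 0.75 [320. 199. 401. 238.] [0.442 0.271 0.025] [0.005 0.025 0.041]
pusher_center 0.7 [292. 171. 376. 186.] [0.284 0.323 0.025] [0.006 0.025 0.041]
sleeve_mouth 0.95 [194. 264. 256. 330.] [ 0.481 -0.178  0.068] [0.005 0.068 0.119]
sleeve_mouth 0.64 [323. 276. 382. 344.] [ 0.683 -0.006  0.084] [0.011 0.084 0.12 ]
tray_in 0.81 [258. 310. 363. 408.] [ 0.677 -0.108  0.006] [0.001 0.006 0.034]
```

View pics/crop1.png

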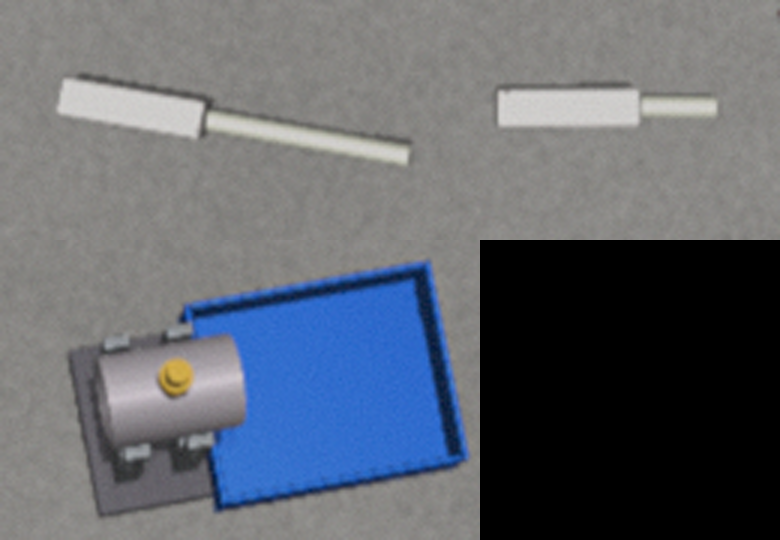

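The crop confirms it: the handle at crop (130,108) with a rod reaching (408,155) is the long one, and the tool at (600,107) is the short one. The grey sleeve's mouth is at its left end, and the tray is on the right. Next I'll fit the poses.

```bash
python3 - <<'E'
from h import *
from scipy.optimize import least_squares
for n in("top","scene"):
    Z=np.load(n+".npz"); P=Z["P"];d=Z["d"]; p=Z["p"].astype(int)
    env.camera(n)
    r=[r for r in env.outline_of(n,"pusher_center") if abs(np.median(P[r["pixels"]][:,0])-.435)<.03][0]
    m=cv2.dilate(r["pixels"].astype(np.uint8),np.ones((7,7)))>0
    m&=d>0
    Q=P[m]; 
    H=Q[(Q[:,2]>.033)&(Q[:,2]<.05)]; rect=cv2.minAreaRect((H[:,:2]*1000).astype(np.float32))
    rod=Q[(Q[:,2]>.02)&(Q[:,2]<.0305)]
    w=Q[(Q[:,2]>.012)&(Q[:,2]<.05)]; c=w[:,:2].mean(0); U=np.linalg.svd(w[:,:2]-c,full_matrices=False)[2][0]; U*=-np.sign(U[1])
    t=(w[:,:2]-c)@U
    print(n,"handle rect",rect,"top z",np.median(H[:,2]),"whole axis deg",np.degrees(np.arctan2(U[1],U[0])),"ends",c+U*t.min(),c+U*t.max(),"len",np.ptp(t), "med H",H[:,:2].mean(0))
    r=[r for r in env.outline_of(n,"sleeve_mouth") if np.median(P[r["pixels"]][:,0])>.58][0]
    m=r["pixels"]&(d>0); sat=p.max(-1)-p.min(-1); m&=sat<45
    Q=P[m]; Q=Q[(Q[:,2]>.085)&(Q[:,2]<.125)]
    def f(x):
        a=x[0]; u=np.array([np.cos(a),np.sin(a)]); nn=np.array([-u[1],u[0]])
        return np.hypot(Q[:,:2]@nn-x[1],Q[:,2]-x[2])-.028
    best=min((least_squares(f,[a,Q[:,:2].mean(0)@[-np.sin(a),np.cos(a)],.09],loss="soft_l1",f_scale=.002) for a in(-1.4,-1.6,-1.8)),key=lambda s:s.cost)
    x=best.x;u=np.array([np.cos(x[0]),np.sin(x[0])]);nn=np.array([-u[1],u[0]])
    ok=abs(f(x))<.004; t=Q[ok][:,:2]@u
    e=np.percentile(t,[1,99]); print(" sleeve deg",np.degrees(x[0]),"z",x[2],"rms",f(x)[ok].std(),ok.mean(),"mouth",nn*x[1]+u*e[0],"far",nn*x[1]+u*e[1],"len",np.ptp(e))
    r=env.outline_of(n,"tray_in")[0]; Q=P[r["pixels"]&(d>0)]; print(" tray rect",cv2.minAreaRect((Q[:,:2]*1000).astype(np.float32)))
s=env.get_state();print(s["clock"])
E
```

```text
top handle rect ((438.58148193359375, 297.01922607421875), (90.3814926147461, 23.949962615966797), 79.50214385986328) top z 0.037906290668981435 whole axis deg -100.70382289032118 ends [0.4472225  0.34136333] [0.40630398 0.12488738] len 0.220309243134718 med H [0.43845618 0.29638082]
 sleeve deg -80.0854097403071 z 0.08822794562775974 rms 0.0014023858366689313 0.9014276002719238 mouth [0.65242635 0.03504704] far [ 0.66585032 -0.04175336] len 0.07796475908867978
 tray rect ((682.482666015625, -111.23294067382812), (142.11260986328125, 184.1852264404297), 9.680726051330566)
scene handle rect ((441.88970947265625, 296.281982421875), (93.09748077392578, 29.439416885375977), 76.25659942626953) top z 0.03879381607029908 whole axis deg -101.92731460131456 ends [0.45676738 0.34121504] [0.41105601 0.12481043] len 0.22117975271322798 med H [0.44383486 0.29529532]
 sleeve deg -79.92909880375444 z 0.08925243928702195 rms 0.0016801118561984548 0.8130232558139535 mouth [0.65554342 0.03620343] far [ 0.66950634 -0.04241519] len 0.07984892619281309
 tray rect ((669.7642211914062, -108.43718719482422), (155.8622589111328, 170.28822326660156), 9.558252334594727)
1.0
```

```bash
python3 - <<'E'
from h import *
for n in("top","scene"):
    P=np.load(n+".npz")["P"].reshape(-1,3)
    Q=P[(P[:,1]>.38)&(P[:,2]>.05)&(P[:,2]<.3)&(P[:,0]>.0)&(P[:,0]<.8)&(P[:,1]<.9)]
    for a in np.arange(.05,.75,.1):
        q=Q[(Q[:,0]>=a)&(Q[:,0]<a+.1)]
        if len(q): print(n,round(a,2),np.round(q[:,1].min(),3),np.round(q[:,1].max(),3),"z",np.round(np.percentile(q[:,2],[50,99]),3))
E
```

```text
top 0.25 0.509 0.636 z [0.113 0.18 ]
top 0.35 0.514 0.638 z [0.114 0.18 ]
top 0.45 0.518 0.639 z [0.113 0.18 ]
top 0.55 0.52 0.641 z [0.113 0.179]
top 0.65 0.522 0.64 z [0.14 0.18]
scene 0.05 0.571 0.58 z [0.297 0.3  ]
scene 0.15 0.553 0.719 z [0.264 0.3  ]
scene 0.25 0.507 0.803 z [0.129 0.181]
scene 0.35 0.508 0.807 z [0.117 0.18 ]
scene 0.45 0.514 0.807 z [0.117 0.181]
scene 0.55 0.518 0.812 z [0.122 0.181]
scene 0.65 0.519 0.811 z [0.131 0.181]
```

```bash
python3 -m crank '[[8.7,-2.8,-2.2,-1.5,0,0,7],[8.7,-5.6,-4.5,-3,0,0,14],[8.7,-8.4,-6.7,-4,0,0,21],[8.7,-11.2,-9,-4,0,0,28],[8.7,-14,-11.2,-4,0,0,35],[8.7,-16.9,-13.5,-4,0,0,42],[8.7,-19.7,-15.7,-4,0,0,49],[8.7,-22.5,-18,-3,0,0,56],[8.7,-25.3,-20.2,-1,0,0,63],[8.7,-28.1,-22.5,1,0,0,70],[8.7,-30.9,-24.7,3,0,0,77],[8.7,-33.7,-27,5,0,0,84],[8.7,-33.7,-27,6,0,0,84],[8.7,-33.7,-27,6,0,0,84],[8.7,-33.7,-27,6,0,0,84]]' 40
python3 - <<'E'
from h import *
K,M=cw("wrist"); p,d=env.camera("wrist"); P=cloud(K,M,d)
cv2.imwrite("pics/w1.png",p[:,:,::-1])
s=env.get_state(); print(s["clock"],s["position"],s["ee_rot"])
print("tool x deg",np.degrees(np.arctan2(*(M@np.linalg.inv(env.camera_info("wrist")["hand_eye"]))[[1,0],0])))
rs=env.outline_of("wrist","pusher_center")
for r in rs:
    m=cv2.dilate(r["pixels"].astype(np.uint8),np.ones((7,7)))>0
    Q=P[m&(d>0)]; H=Q[(Q[:,2]>.032)&(Q[:,2]<.05)]; w=Q[(Q[:,2]>.012)&(Q[:,2]<.05)][:,:2]
    if len(H)<20: continue
    print(r["score"],r["box"],cv2.minAreaRect((H[:,:2]*1000).astype(np.float32)),np.median(H[:,2]))
    c=w.mean(0);U=np.linalg.svd(w-c,full_matrices=False)[2][0];U*=-np.sign(U[1]);t=(w-c)@U
    print(np.degrees(np.arctan2(U[1],U[0])),c+U*t.min(),c+U*t.max())
E
```

```text
clock: 2.25
position: [0.4379, 0.2929, 0.1624]
ee_rot: [-0.0, 0.769, 0.64, -0.0]
contact_force: [0.2, 0.1, -0.4]
finger_gap: 0.0871
2.3 [0.43797914 0.29391005 0.16308956] [-4.13826073e-04  7.68215295e-01  6.40191259e-01  4.91363550e-04]
tool x deg 79.52197601838816
0.6 [119.5, 153.1, 181.2, 272.4] ((284.189697265625, 344.19830322265625), (89.33739471435547, 24.542659759521484), 62.16035461425781) 0.04004127342911512
-118.20095374539908 [0.30843619 0.38193018] [0.2550967  0.28245644]
0.59 [310.1, 176.2, 339.2, 361.4] ((437.66259765625, 297.4014892578125), (89.45513153076172, 23.958959579467773), 78.79364776611328) 0.03991806989331126
-100.65912397576898 [0.44577093 0.34146797] [0.41078446 0.15558048]
```

View pics/w1.png

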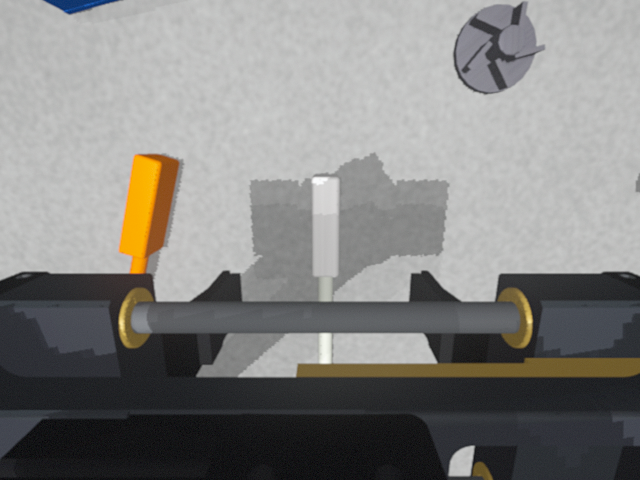

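The wrist view shows the white handle at (325,225), centred between the fingers at about (230,300) and (420,300). The orange tool is off to the left. I'll descend and grip.

```bash
python3 -m crank '[[8.7,0,0,4,0,0,0],[8.7,0,0,8,0,0,0],[8.7,0,0,12,0,0,0],[8.7,0,0,14.5,0,0,0],[8.7,0,0,15.4,0,0,0],[8.7,0,0,15.4,0,0,0],[8.7,0,0,15.4,0,0,0],[2,0,0,15.4,0,0,0],[1.5,0,0,15.4,0,0,0],[1.5,0,0,15.4,0,0,0],[1.5,0,0,15.4,0,0,0],[1.5,0,0,15.4,0,0,0],[1.5,0,0,15.4,0,0,0],[1.5,0,0,15.4,0,0,0],[1.5,0,0,15.4,0,0,0]]' 50
```

```text
clock: 3.6
position: [0.4383, 0.2923, 0.0086]
ee_rot: [-0.0, 0.769, 0.639, 0.0]
contact_force: [0.2, -0.0, 1.0]
finger_gap: 0.0415
```

```bash
python3 -m crank '[[1.5,0,0,0,0,0,0],[1.5,0,0,0,0,0,0],[1.5,0,0,0,0,0,0],[1.5,0,0,0,0,0,0],[1.5,0,0,0,0,0,0],[1.5,0,0,0,0,0,0],[1.5,0,0,0,0,0,0],[1.5,0,0,0,0,0,0]]' 50
```

```text
clock: 4.27
position: [0.4382, 0.2923, 0.0085]
ee_rot: [-0.0, 0.769, 0.639, -0.0]
contact_force: [1.1, 0.3, -0.6]
finger_gap: 0.024
```

```bash
python3 -m crank '[[1.5,0,0,-3,0,0,0],[1.5,0,0,-6,0,0,0],[1.5,0,0,-7,0,0,0],[1.5,-0.3,3,-7,0,0,-4],[1.5,-0.6,6,-7,0,0,-8],[1.5,-0.9,9,-7,0,0,-12],[1.5,-1.2,12,-7,0,0,-16],[1.5,-1.4,15,-7,0,0,-19],[1.5,-1.6,17.5,-7,0,0,-20.8],[1.5,-1.6,18.5,-7,0,0,-20.8],[1.5,-1.6,18.5,-7,0,0,-20.8],[1.5,-1.6,18.5,-7,0,0,-20.8],[1.5,-1.6,18.5,-7,0,0,-20.8]]' 50
cat > chk.py <<'E'
from h import *
import sys
s=env.get_state(); print(s["clock"],s["position"],s["finger_gap"])
tag=sys.argv[1]
for n in("top","scene"):
    K,M=cw(n); p,d=env.camera(n); P=cloud(K,M,d); np.savez(f"{n}{tag}.npz",p=p,d=d,P=P)
    cv2.imwrite(f"pics/{n}{tag}.png",p[:,:,::-1])
    u=np.array([np.cos(np.radians(-80)),np.sin(np.radians(-80))]); m0=np.array([.654,.0355]); nn=np.array([-u[1],u[0]])
    X=(P[...,:2]-m0)@u; Y=(P[...,:2]-m0)@nn; Zz=P[...,2]-.09
    m=(d>0)&(X<-.002)&(X>-.16)&(abs(Y)<.03)&(abs(Zz)<.03)&(p.min(-1)>90)
    for a in np.arange(-.16,0,.02):
        k=m&(X>=a)&(X<a+.02)
        if k.sum()>5: print(n,round(a,2),"y",np.round(np.percentile(Y[k],[5,50,95]),4),"ztop",np.round(np.percentile(Zz[k],[50,95]),4),"xmax",X[k].max().round(4))
E
python3 chk.py a
```

```text
clock: 5.35
position: [0.6151, 0.2437, 0.0776]
ee_rot: [-0.001, 0.641, 0.768, -0.001]
contact_force: [-0.3, -0.4, -2.1]
finger_gap: 0.0234
5.35 [0.61510821 0.24368965 0.07762687] 0.023428308489179202
top -0.16 y [-0.0087 -0.0035  0.0031] ztop [0.0026 0.0057] xmax -0.14
top -0.14 y [-0.0086 -0.0029  0.0034] ztop [0.0027 0.0064] xmax -0.1201
top -0.12 y [-0.0082 -0.0029  0.0039] ztop [0.0026 0.0061] xmax -0.1
top -0.1 y [-0.0083 -0.003   0.0038] ztop [0.003  0.0056] xmax -0.0803
top -0.08 y [-0.0079 -0.0027  0.0041] ztop [0.0025 0.0052] xmax -0.06
top -0.06 y [-0.008  -0.0025  0.0041] ztop [0.002  0.0062] xmax -0.0415
scene -0.16 y [-0.0033  0.0048  0.0078] ztop [0.0042 0.0083] xmax -0.14
scene -0.14 y [-0.0039  0.0043  0.0083] ztop [0.0039 0.0077] xmax -0.1201
scene -0.12 y [-0.0031  0.0044  0.0083] ztop [0.004  0.0077] xmax -0.1008
scene -0.1 y [-0.0029  0.0047  0.0081] ztop [0.0035 0.0078] xmax -0.0806
scene -0.08 y [-0.0036  0.0045  0.0082] ztop [0.0035 0.0072] xmax -0.0602
scene -0.06 y [-0.0032  0.0038  0.0086] ztop [0.0027 0.0078] xmax -0.0401
```

View pics/topa.png

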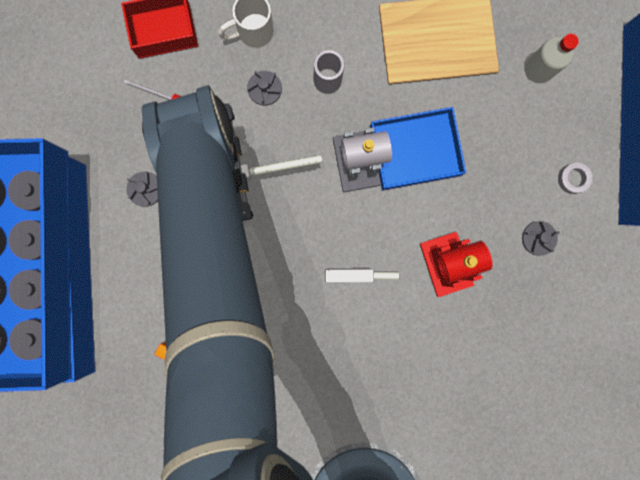

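View pics/scenea.png

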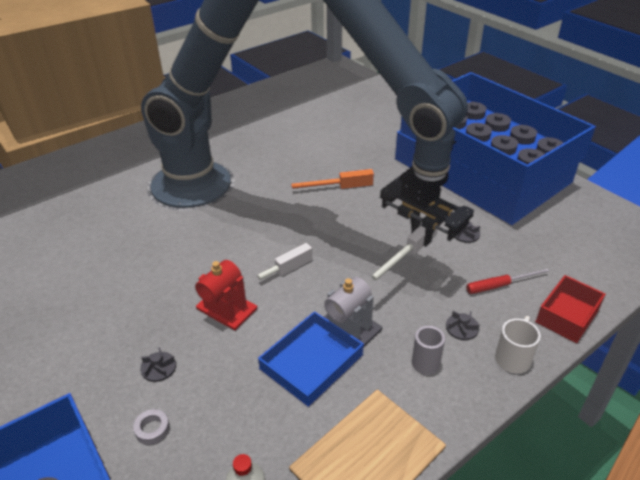

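The rod (top view (255..320, 165)) points at the sleeve mouth. It is level and within 1–2 mm of the bore axis in both cameras, with its tip about 41 mm in front of the mouth. I'll insert it.

```bash
python3 -m crank '[[1.5,-1.5,0,0,0,0,0],[1.5,-3,0,0,0,0,0],[1.5,-4.5,0,0,0,0,0],[1.5,-5.7,0,0,0,0,0],[1.5,-5.7,0,0,0,0,0],[1.5,-5.7,0,0,0,0,0],[1.5,-5.7,0,0,0,0,0],[1.5,-5.7,0,0,0,0,0]]' 60; python3 chk.py b
```

```text
clock: 6.12
position: [0.6272, 0.188, 0.0785]
ee_rot: [-0.0, 0.641, 0.768, 0.0]
contact_force: [-0.1, 0.1, -2.2]
finger_gap: 0.0239
6.1167 [0.62715423 0.18795042 0.07846337] 0.02393958325353196
top -0.12 y [-0.0096 -0.0013  0.0069] ztop [0.0047 0.0189] xmax -0.1
top -0.1 y [-0.0064 -0.0014  0.0058] ztop [0.0036 0.0064] xmax -0.0803
top -0.08 y [-0.0061 -0.0015  0.0059] ztop [0.0038 0.007 ] xmax -0.0601
top -0.06 y [-0.0061 -0.0009  0.0059] ztop [0.004  0.0074] xmax -0.04
top -0.04 y [-0.006  -0.0009  0.0061] ztop [0.0039 0.0073] xmax -0.0202
top -0.02 y [-0.006  -0.0007  0.0057] ztop [0.0044 0.0066] xmax -0.0021
scene -0.16 y [-0.0081  0.0033  0.0152] ztop [0.0187 0.0216] xmax -0.1402
scene -0.14 y [-0.0053  0.0133  0.0157] ztop [0.0173 0.0217] xmax -0.12
scene -0.12 y [-0.0064  0.0071  0.0148] ztop [0.0065 0.0204] xmax -0.101
scene -0.1 y [-0.0012  0.0055  0.0103] ztop [0.0044 0.0076] xmax -0.0807
scene -0.08 y [-0.0001  0.0068  0.0101] ztop [0.0053 0.0083] xmax -0.0606
scene -0.06 y [-0.001   0.0062  0.0105] ztop [0.0046 0.0075] xmax -0.0405
scene -0.04 y [-0.0009  0.0063  0.0113] ztop [0.005 0.008] xmax -0.0203
scene -0.02 y [0.0009 0.0079 0.0115] ztop [0.0057 0.0101] xmax -0.0135
```

Step 1 should be met: the tip is about 16 mm inside and there is no contact. Now I'll push through.

```bash
python3 -m crank '[[1.5,-0.8,0,0,0,0,0],[1.5,-1.6,-0.1,0,0,0,0],[1.5,-2.4,-0.1,0,0,0,0],[1.5,-3.2,-0.1,0,0,0,0],[1.5,-4,-0.2,0,0,0,0],[1.5,-4.8,-0.2,0,0,0,0],[1.5,-5.6,-0.2,0,0,0,0],[1.5,-6.2,-0.2,0,0,0,0],[1.5,-6.8,-0.2,0,0,0,0],[1.5,-6.8,-0.2,0,0,0,0],[1.5,-6.8,-0.2,0,0,0,0],[1.5,-6.8,-0.2,0,0,0,0]]' 60; python3 chk.py c; python3 - <<'E'
import cv2,numpy as np
p=np.load("topc.npz")["p"];q=np.load("scenec.npz")["p"]
c=np.hstack([cv2.resize(p[90:210,300:480],(400,267)),cv2.resize(q[250:410,240:440],(400,320))[:267]]) if 0 else np.vstack([np.pad(cv2.resize(p[90:210,300:480],(400,267)),((0,0),(0,0),(0,0))),cv2.resize(q[250:410,240:440],(400,320))])
cv2.imwrite("pics/c2.png",c[:,:,::-1])
E
```

```text
clock: 7.22
position: [0.6375, 0.1199, 0.0784]
ee_rot: [-0.0, 0.641, 0.768, 0.0]
contact_force: [-0.9, 0.9, -1.4]
finger_gap: 0.0233
7.2167 [0.63745024 0.11987614 0.07842014] 0.02333549255125577
top -0.02 y [-0.0082 -0.0033  0.0035] ztop [0.0042 0.0075] xmax -0.002
scene -0.14 y [0.0105 0.0125 0.0131] ztop [-0.0115  0.0033] xmax -0.1205
scene -0.12 y [0.0118 0.0126 0.0146] ztop [-0.0096 -0.0059] xmax -0.1124
scene -0.1 y [-0.0074  0.0026  0.0232] ztop [0.0189 0.0223] xmax -0.0801
scene -0.08 y [-0.0088  0.0105  0.0141] ztop [0.0174 0.0226] xmax -0.0601
scene -0.06 y [-0.0075  0.0069  0.0139] ztop [0.0091 0.0206] xmax -0.04
scene -0.04 y [-0.002   0.0043  0.0085] ztop [0.0048 0.0086] xmax -0.0201
scene -0.02 y [-0.0011  0.0042  0.0068] ztop [0.0054 0.0165] xmax -0.0021
```

View pics/c2.png

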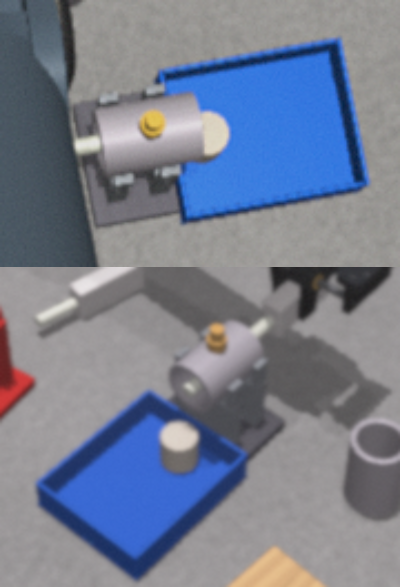

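The plug stands in the tray (scene crop (180,445); top crop (213,133)) with the rod still in the bore. I'll draw the rod out.

```bash
python3 -m crank '[[1.5,1.5,0,0,0,0,0],[1.5,3.5,0.1,0,0,0,0],[1.5,5.5,0.1,0,0,0,0],[1.5,7.5,0.1,0,0,0,0],[1.5,9.5,0.1,0,0,0,0],[1.5,11.5,0.1,0,0,0,0],[1.5,13.5,0.1,0,0,0,0],[1.5,14,0.1,0,0,0,0],[1.5,14,0.1,0,0,0,0],[1.5,14,0.1,0,0,0,0]]' 60; python3 chk.py d
```

```text
clock: 8.15
position: [0.6134, 0.2571, 0.0784]
ee_rot: [0.0, 0.641, 0.768, -0.0]
contact_force: [0.3, -0.7, -2.1]
finger_gap: 0.0235
8.15 [0.61344226 0.25708972 0.07840934] 0.023459010168389343
top -0.16 y [-0.0078 -0.0026  0.0046] ztop [0.0041 0.0071] xmax -0.1401
top -0.14 y [-0.0078 -0.0027  0.004 ] ztop [0.004  0.0064] xmax -0.1201
top -0.12 y [-0.0074 -0.0027  0.0043] ztop [0.0039 0.0075] xmax -0.1
top -0.1 y [-0.0073 -0.0025  0.0043] ztop [0.0042 0.0073] xmax -0.0802
top -0.08 y [-0.0076 -0.002   0.0048] ztop [0.0039 0.0073] xmax -0.0601
top -0.06 y [-0.0068 -0.0024  0.0039] ztop [0.0031 0.007 ] xmax -0.0553
scene -0.16 y [-0.0015  0.0052  0.0087] ztop [0.005  0.0088] xmax -0.14
scene -0.14 y [-0.0028  0.0043  0.0084] ztop [0.004  0.0083] xmax -0.1202
scene -0.12 y [-0.0016  0.0053  0.009 ] ztop [0.0044 0.0078] xmax -0.1005
scene -0.1 y [-0.0028  0.0046  0.0086] ztop [0.0046 0.0084] xmax -0.0802
scene -0.08 y [-0.0027  0.0048  0.0092] ztop [0.0047 0.0079] xmax -0.0602
scene -0.06 y [-0.003   0.0034  0.0086] ztop [0.0031 0.0082] xmax -0.0523
```

View pics/scened.png

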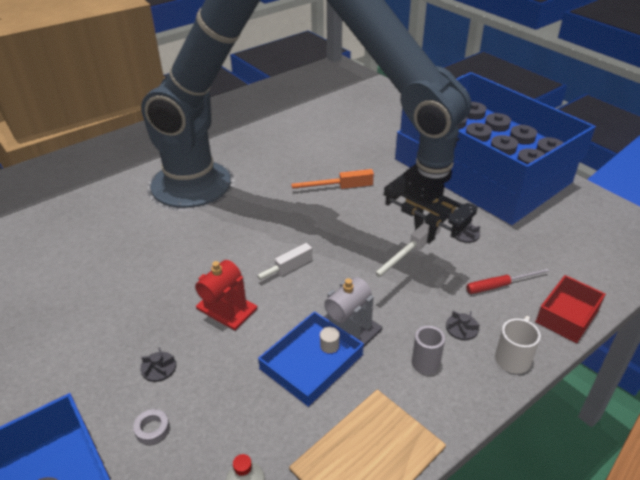

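The rod is clear of the mouth by 55 mm, the plug is in the tray at (330,340), and the bench below the tool is free. I'll lower the tool.

```bash
python3 -m crank '[[1.5,0,0,2,0,0,0],[1.5,0,0,4,0,0,0],[1.5,0,0,5.5,0,0,0],[1.5,0,0,6.3,0,0,0],[1.5,0,0,6.6,0,0,0],[1.5,0,0,6.8,0,0,0],[1.5,0,0,6.9,0,0,0],[1.5,0,0,6.9,0,0,0],[1.5,0,0,6.9,0,0,0]]' 60
```

```text
clock: 9.0
position: [0.6143, 0.2575, 0.0105]
ee_rot: [0.0, 0.641, 0.767, 0.001]
contact_force: [0.2, -0.2, -1.9]
finger_gap: 0.0236
```

```bash
python3 -m crank '[[1.5,0,0,0.1,0,0,0],[1.5,0,0,0.2,0,0,0],[1.5,0,0,0.2,0,0,0],[1.5,0,0,0.2,0,0,0]]' 20
```

```text
clock: 9.33
position: [0.6141, 0.2576, 0.0085]
ee_rot: [0.0, 0.641, 0.767, 0.001]
contact_force: [-1.2, -0.8, 3.3]
finger_gap: 0.0242
```

Touchdown: the force went from -1.9 to +3.3 N. I'll open and lift.

```bash
python3 -m crank '[[4,0,0,0,0,0,0],[6,0,0,0,0,0,0],[6,0,0,0,0,0,0],[8,0,0,0,0,0,0],[8,0,0,0,0,0,0],[8,0,0,0,0,0,0],[8,0,0,0,0,0,0],[8,0,0,0,0,0,0],[8,0,0,-2,0,0,0],[8,0,0,-5,0,0,0],[8,0,0,-9,0,0,0],[8,0,0,-13,0,0,0],[8,0,0,-16,0,0,0],[8,0,0,-18,0,0,0],[8,0,0,-18,0,0,0]]' 20
cat > fin.py <<'E'
from h import *
K,M=cw("wrist"); p,d=env.camera("wrist"); cv2.imwrite("pics/w2.png",p[:,:,::-1])
P=cloud(K,M,d)
for r in env.outline_of("wrist","pusher_center"):
    m=cv2.dilate(r["pixels"].astype(np.uint8),np.ones((7,7)))>0
    Q=P[m&(d>0)]; H=Q[(Q[:,2]>.032)&(Q[:,2]<.07)]
    if len(H)>20: print("tool",r["score"],cv2.minAreaRect((H[:,:2]*1000).astype(np.float32)),"top z",np.percentile(H[:,2],[5,50,95]))
for n in("top","scene"):
    K,M=cw(n); p,d=env.camera(n); P=cloud(K,M,d); cv2.imwrite(f"pics/{n}e.png",p[:,:,::-1])
    for t in("plug_center","tray_in","pusher_center"):
        for r in env.outline_of(n,t)[:3]:
            Q=P[r["pixels"]&(d>0)]; print(n,t,round(r["score"],2),np.round(r["box"]),np.median(Q,0).round(3),np.percentile(Q[:,2],95).round(3))
s=env.get_state();print(s["clock"],s["position"],s["contact_force"])
E
python3 fin.py
```

```text
clock: 10.58
position: [0.6166, 0.2583, 0.1936]
ee_rot: [0.002, 0.641, 0.767, 0.005]
contact_force: [1.2, 0.8, 0.5]
finger_gap: 0.0802
tool 0.85 ((611.8099365234375, 262.4708557128906), (23.61591911315918, 89.17050170898438), 10.417506217956543) top z [0.0381611  0.03988233 0.04116057]
top plug_center 0.45 [390. 142. 402. 163.] [ 0.671 -0.066  0.038] 0.041
top tray_in 0.97 [371. 106. 464. 190.] [ 0.682 -0.125  0.003] 0.033
top pusher_center 0.68 [226. 163. 312. 189.] [0.627 0.189 0.025] 0.04
scene plug_center 0.59 [322. 327. 339. 352.] [ 0.681 -0.065  0.037] 0.042
scene tray_in 0.55 [259. 312. 363. 410.] [ 0.682 -0.115  0.006] 0.035
scene pusher_center 0.8 [294. 173. 375. 189.] [0.286 0.325 0.025] 0.041
scene pusher_center 0.66 [374. 240. 438. 302.] [0.628 0.227 0.026] 0.042
11.0833 [0.61335495 0.2571186  0.18660467] [-0.62048919  0.29891462  0.50074796]
```

View pics/scenee.png

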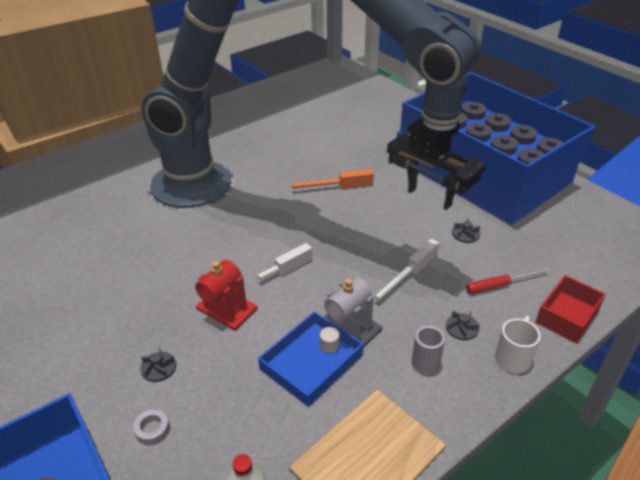

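View pics/tope.png

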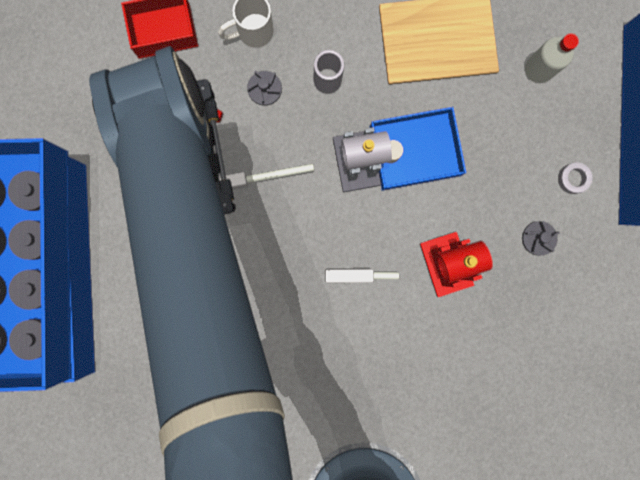

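The tool lies flat on the bench: scene handle (425,258), rod tip (380,298), handle top at 40 mm all along. The plug stands in the tray at (330,340), and the gripper is clear.

```bash
python3 -c "
from rig import env
print(env.sign_off())"
```

```text
the job is handed in; nothing more can be done
None
```

The plug is out of the sleeve and in the blue tray, and the long push tool is back flat on the bench. I handed the job in at about 11 s; the sign-off gives no verdict.

- **What I did:** I gripped the long white tool's handle and lined its rod up with the grey sleeve to within about 2 mm. I pushed it in from the end away from the tray until the tip was about 85 mm past the mouth, and the plug dropped out. I then drew the rod out, set the tool down and lifted the gripper clear.
- **Plug:** In both cameras it stands in the tray, about 0.10 m past the mouth along the bore axis. Its top is about 41 mm above the bench, so its centre is at roughly 22 mm.
- **Tool:** The wrist camera shows the handle top level at 40 mm, with its centre at about (0.61, 0.26), which is about 0.38 m from the tray centre.
- **Forces:** Wrist force read at most about 3 N at the end of any move. I saw no reading taken during the push itself.
- **Disagreements:** The top and scene cameras differed by 3 to 7 mm in position. I compared the rod with the mouth in each camera separately, and they agreed. No check failed.

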